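Open a dial-locked document safe by its inner thumb-turn

TASK

The combination of the grey document safe has been dialled and the dial stands at zero: without moving the dial, push the thumb-turn in its centre gently in until you feel it bottom, keep it in while you turn it clockwise to its stop, and let it spring out again; never force it. Then lift the lid until it stands well open by itself (50 degrees or more). Leave the other things on the desk where they are.

Things in the scene. Friction and masses are not known exactly. Their poses are not given: they have to be found in the camera images.
- thumb_top (a point): Centre of the top of the thumb-turn, the inner knob: a plain steel blade upright in the middle of the dial, 26 mm long, 9 mm thick, standing 34 mm above the dial's top. This frame's z points up the knob's axis, y along the blade's length, x across its thickness. It turns only while pushed in (see plunger). Fingers that hold it go down with it: hold it high enough to stay clear of the dial.
- thumbturn (a joint): Angle of the thumb-turn, rad: 0 as found (bolt out, blade parallel to the lid's front edge), growing clockwise seen from above; firm stop at 1.35 (bolt drawn). It can spring out only in the last 0.15 rad before the stop; let go earlier it stays sunk. Turning friction about 0.05 N m.
- dial_top (a point): Centre of the top of the combination dial's grip, the outer knob: black, ribbed, 58 mm across, its top 22 mm above the lid; below it a flange 80 mm across with white graduations, inside a fixed steel ring 92 mm across. z points up the common axis.
- dial (a joint): Angle of the dial, rad: 0 as found, its long white zero mark at the index line of the ring (robot's side); grows clockwise seen from above. It turns very easily (0.035 N m); more than 0.06 rad off zero loses the combination.
- lock_case: The lock's catch plate and bottom for the thumb-turn, hidden inside the lid under the dial. Origin on the dial's axis at the lid's top surface, z up (it does not show how deep the bottom lies). More than 10 N of the thumb-turn against them (push beyond the spring's) is forcing it.
- lock_stop: The firm stop at the end of the thumb-turn's turn, hidden inside the lid, 18 mm from the dial's axis. Origin on that axis at the lid's top surface, z up. More than 30 N against it (a torque of 0.5 N m) is forcing it.
- plunger: The thumb-turn as a sliding part; origin on the dial's axis, level with the lid's top when out; sinks and turns with it. Spring: 4 N at first, 8 N at 12 mm. Pushed straight in it passes a catch, then 1.2 mm on it meets a firm bottom, 3.7 to 12.7 mm in: unseen and different in each lock, felt as a sharp rise of the push. It turns only between catch and bottom.
- lid (a joint): Angle of the safe's lid, rad: 0 shut, grows as its front rises, end of travel 1.3. A stiff counterbalanced hinge: stays where it is left, takes some 5 N at the handle. Bolted shut until the thumb-turn is at its stop.
- handle (a point): Middle of the lid's handle near the front edge (robot side): a round steel bar 12 mm thick, 110 mm long, its axis 42 mm above the lid, on two posts at its ends, free to grip from above between them. This frame turns with the lid: y along the bar, z away from the lid's top face.
- lid_hinge (a point): Middle of the lid's hinge axis at the far side of the safe, 100 mm above the desk; y along the hinge, x away from the front. The safe is a fixed grey steel chest 240 mm deep, 300 mm wide, 124 mm high with its lid; the handle's bar lies 222 mm before the hinge and 66 mm above it, the dial's axis 105 mm before it.
- mug_rim (a point): white mug, 78 mm across, 92 mm tall; this point is the centre of its rim
- stapler_mid (a point): black stapler, 135 x 36 x 54 mm; this point is at its middle
- drink_can_mid (a point): drink can, 66 mm across, 117 mm tall; this point is at its middle
- pen_cup_mid (a point): square grey pen cup with three pens, 75 mm square, 100 mm tall (pens to 160 mm); this point is at its middle, 50 mm up
- mouse_mid (a point): black computer mouse, 105 x 60 x 34 mm; this point is at its middle
- note_pad_mid (a point): block of pale yellow notes, 76 x 76 x 22 mm; this point is at its middle
- adapter_mid (a point): black laptop power brick, 110 x 50 x 30 mm; this point is at its middle

How it is judged:
By the outcome, as a careful person would: the job done as asked, in the order asked, and still so for the second after the job is handed in, with the robot touching nothing.
It also fails if it takes over 61 s, if anything falls off the work surface, if the arm or the gripper's body presses on something with over 40 N, if the wrist force passes 120 N, or if a joint passes its speed limit or range.

ROBOT

A 6-joint arm with a two-finger parallel gripper is mounted at the origin on the work surface. World frame = base frame: x ahead of the robot, y to its left, z up, the work surface at z = 0. Lengths are in m, angles in rad, forces in N, time in s.
With the tool pointing down it reaches from about 0.275 to 0.875 m from the base axis. Payload 12.5 kg.
Tool frame: the origin (TCP) lies on the centre line of the jaws, within the pads' length; the fingertips stand r.finger_overhang ahead of it and the grasp point (between the pads) lies 3 mm ahead of it (r.finger_overhang is the distance from the TCP to the fingertips, in m); z points along the fingers, y is the direction in which the jaws open and shut (so a half turn about z gives the same grasp; the last joint's range is limited). The gripper opens to 85 mm and grips with 20 to 120 N. Pads are 22 mm wide; open, the fingers measure 114 mm over their backs; the gripper's body (76 mm by 85 mm) begins 54 mm behind the grasp point. The pads swing forward as they close: fully open they stand 13 mm farther back than shut.
Start: joints at [1.069, 0.351, 1.652, -0, 1.139, -0.085], TCP at [0.223, 0.503, 0.253] pointing down, gripper open.
Joint ranges: [-2.75, 2.75], [-0.79, 2.1], [0.01, 2.65], [-1.57, 4.71], [0.07, 3.14], [-2.87, 2.87]. Speed limits (rad/s): [2.22, 2.22, 2.79, 3.14, 3.14, 3.14].

INTERFACE

Orientations are given as a unit quaternion [x, y, z, w].
In Python, from cell import r, optics gives the robot as it stands. The module is installed in compiled form; this text tells all that it offers. Calls block until the motion is done:
- r.move_to(position, orientation): joint-space move of the TCP to a pose.
- r.move_linear(position, rot=None, vel=0.15): straight line of the TCP; rot=None keeps the orientation; vel is the mean speed in m/s.
- r.set_joints(angles): joint-space move.
- r.set_gripper(opening, squeeze=None): opening from 0.0 (shut) to 1.0 (fully open); squeeze is the grip in N (None keeps the last); returns when the fingers have stopped.
- r.sleep(seconds).
- r.inverse_kinematics(position, orientation): joint angles nearest the present ones, or None.
- optics.get_image(name): name is "scene" or "top" or "wrist"; returns a dict with "pixels" (384x512x3 uint8, red, green, blue), "depth" (384x512 float32, m along the optical axis (not along the pixel's ray), 0 where there is no reading), "fx", "fy", "cx", "cy" (pixels), "D" ([k1, k2, p1, p2, k3] as OpenCV has them; the pictures are not rectified), "camera_from_world" (4x4, takes a point from world to camera coordinates); the wrist camera has in their place "mount" (4x4, takes a point from camera to tool coordinates, whose origin is the TCP and whose axes are the flange's). Camera axes: x right, y down, z forward; pixel columns grow to the right and rows downward; lengths in m; the calibration is good to about 2 mm. A picture is of the moment at which its call begins: read the wrist's pose just before it.
A pose or a line that the arm cannot do raises r.PlanningError and nothing moves.
- r.hand_in(): hands the job in, once; it reports no verdict.
Readings, each from a call of its own:
- r.current_t(): time.
- r.current_q(): joint angles.
- r.current_qvel(): joint speeds.
- r.current_effort(): joint torques, N m.
- r.current_tool_pos(): TCP position.
- r.current_ee_rot(): TCP orientation.
- r.current_contact_force(): force on the tool from outside, world axes, zero at the start.
- r.current_torque(): the same for the moment, N m.
- r.current_opening(): opening from 0.0 (shut) to 1.0 (fully open).
Only numpy, scipy, OpenCV 4.12 (cv2) and the standard library are available. Lean on these libraries where they do the work, as an engineer would, in place of code of your own. Each camera call takes 0.05 s, during which the arm holds its last target.

## Working session

There is one attempt and no reset: what is moved stays moved. The work goes in short steps, each a Python script; the robot and the scene stay as the last script left them, time stands still between calls to the robot, and variables do not carry over. Pictures are saved under pics/ and viewed, and the job is handed in when it is done.

```bash
mkdir -p pics; ls; python3 - <<'E'
from cell import r, optics
import cv2, numpy as np
print(r.current_t(), r.current_q(), r.current_tool_pos(), r.current_ee_rot(), r.finger_overhang, r.current_opening())
for n in ["scene","top"]:
    im=optics.get_image(n)
    cv2.imwrite(f"pics/{n}0.png",im["pixels"][:,:,::-1])
    np.savez(f"{n}0.npz",**im)
    print(n,im["fx"],im["fy"],im["cx"],im["cy"],im["D"],im["camera_from_world"])
im=optics.get_image("wrist");print(im["mount"],im["fx"],im["cx"],im["D"])
cv2.imwrite("pics/w0.png",im["pixels"][:,:,::-1])
print(r.current_t())
E
```

```text
pics
0.0 [ 1.06944173e+00  3.51258182e-01  1.65244391e+00 -4.96145862e-06
  1.13908632e+00 -8.45690526e-02] [0.22246476 0.50266017 0.25273885] [ 2.06886657e-01  9.78364735e-01 -5.73055035e-04 -1.70504272e-04] 0.022 0.9977463251880071
scene 392.4706233730988 392.4706233730988 255.77263561263518 189.46862853631436 [-0.08066328  0.          0.          0.          0.        ] [[ 0.60660403  0.79491363  0.01199476 -0.41612492]
 [ 0.58584998 -0.4367653  -0.68265355 -0.22465361]
 [-0.53741171  0.42112753 -0.73064373  1.58041989]
 [ 0.          0.          0.          1.        ]]
top 444.72284819456 444.72284819456 254.1408420111942 201.09420291709043 [-0.06427038  0.          0.          0.          0.        ] [[ 2.95618202e-02 -9.99544797e-01  6.02482228e-03  2.98362647e-02]
 [-9.86605821e-01 -3.01454426e-02 -1.60312839e-01  6.15076859e-01]
 [ 1.60421485e-01 -1.20498540e-03 -9.87047869e-01  1.38207829e+00]
 [ 0.00000000e+00  0.00000000e+00  0.00000000e+00  1.00000000e+00]]
[[ 1.02969415e-03 -9.51564611e-01 -3.07447119e-01  7.90899283e-02]
 [ 9.99999453e-01  1.03645105e-03  1.41303798e-04 -4.41283583e-04]
 [ 1.84194195e-04 -3.07447096e-01  9.51565158e-01 -1.20907040e-01]
 [ 0.00000000e+00  0.00000000e+00  0.00000000e+00  1.00000000e+00]] 306.0330749902663 254.06695719816426 [-0.0574703  0.         0.         0.         0.       ]
0.15
```

View pics/scene0.png

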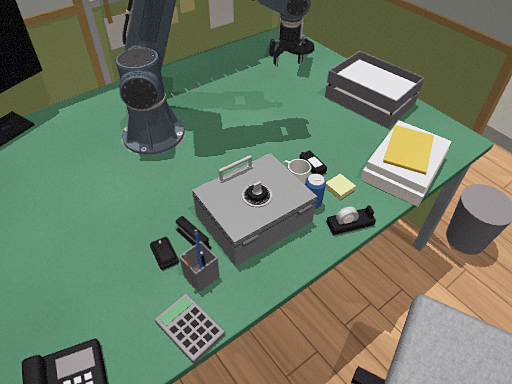

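View pics/top0.png

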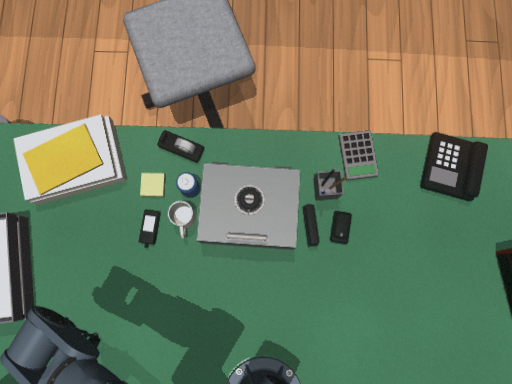

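The top picture shows the safe at (200–300, 165–247), its dial near (249,199) and its handle near (247,238). The mug (181,213) and can (188,184) stand left of it, the stapler (311,225) and pen cup (328,185) right. The next step is to get metric positions.

```bash
cat > h.py <<'E'
import cv2, numpy as np
from scipy.spatial.transform import Rotation as R
def K(im): return np.array([[im["fx"],0,im["cx"]],[0,im["fy"],im["cy"]],[0,0,1.]])
def cfw(im):
    return np.array(im["camera_from_world"])
def cloud(im,T=None):
    h,w=im["depth"].shape
    u,v=np.meshgrid(np.arange(w),np.arange(h))
    p=cv2.undistortPoints(np.stack([u,v],-1).reshape(-1,1,2).astype(np.float64),K(im),np.array(im["D"],float)).reshape(h,w,2)
    d=im["depth"]; P=np.stack([p[...,0]*d,p[...,1]*d,d],-1)
    T=np.linalg.inv(cfw(im)) if T is None else T
    return P@T[:3,:3].T+T[:3,3]
def wristT(im,pos,q):
    A=np.eye(4);A[:3,:3]=R.from_quat(q).as_matrix();A[:3,3]=pos
    return A@np.array(im["mount"])
def ray(im,uv,T=None):
    T=np.linalg.inv(cfw(im)) if T is None else T
    p=cv2.undistortPoints(np.array(uv,float).reshape(-1,1,2),K(im),np.array(im["D"],float)).reshape(-1,2)
    d=np.c_[p,np.ones(len(p))]@T[:3,:3].T
    return T[:3,3],d
E
python3 - <<'E'
from h import *
np.set_printoptions(precision=4,suppress=True)
for n in ["top","scene"]:
    im=dict(np.load(n+"0.npz")); C=cloud(im); z=C[...,2]
    big=((z>0.118)&(z<0.13)&(np.abs(C[...,0]-0.5)<0.3)).astype(np.uint8)
    k,l,s,c=cv2.connectedComponentsWithStats(big)
    i=1+np.argmax(s[1:,4]); m=l==i
    P=C[m]; print(n,s[i],"lid z",np.median(P[:,2]),cv2.minAreaRect(P[:,:2].astype(np.float32)))
    rect=cv2.minAreaRect(P[:,:2].astype(np.float32)); cc=np.array(rect[0])
    near=np.hypot(C[...,0]-cc[0],C[...,1]-cc[1])<0.2
    for lo,hi in [(0.15,0.172),(0.174,0.19),(0.136,0.15)]:
        q=C[near&(z>lo)&(z<hi)]; 
        dd=q[np.hypot(*(q[:,:2]-cc).T)<0.06]; hh=q[np.hypot(*(q[:,:2]-cc).T)>=0.06]
        print(lo,len(dd),np.median(dd,0) if len(dd) else 0, dd.mean(0) if len(dd) else 0,len(hh), hh.mean(0) if len(hh) else 0, cv2.minAreaRect(hh[:,:2].astype(np.float32)) if len(hh)>4 else 0)
E
```

```text
top [ 197  164  104   84 6743] lid z 0.1237371863394241 ((0.590587317943573, 0.06368040293455124), (0.30092912912368774, 0.2407875508069992), 87.79886627197266)
0.15 18 [0.6008 0.0612 0.1549] [0.5997 0.0617 0.158 ] 122 [0.4883 0.0672 0.1689] ((0.48851436376571655, 0.06762635707855225), (0.12008694559335709, 0.012027827091515064), 87.62235260009766)
0.174 25 [0.6047 0.0638 0.1793] [0.6047 0.0629 0.1788] 21 [0.488  0.0605 0.175 ] ((0.488790363073349, 0.06733037531375885), (0.11327407509088516, 0.006127241533249617), 86.95489501953125)
0.136 259 [0.6015 0.0635 0.1446] [0.604  0.0629 0.1444] 2 [0.4857 0.1213 0.1408] 0
scene [ 192  153  125   91 5355] lid z 0.1253793866939824 ((0.5908656120300293, 0.0617872029542923), (0.30258917808532715, 0.24427956342697144), 87.82635498046875)
0.15 49 [0.6101 0.0572 0.1591] [0.6111 0.0576 0.1594] 102 [0.4925 0.0644 0.1666] ((0.4909259080886841, 0.06610077619552612), (0.1211995929479599, 0.011639413423836231), 87.83821868896484)
0.174 29 [0.6078 0.0605 0.1792] [0.6071 0.0606 0.1789] 20 [0.4901 0.0601 0.175 ] ((0.49013224244117737, 0.06540614366531372), (0.11413133889436722, 0.0072646657936275005), 89.93136596679688)
0.136 204 [0.6154 0.0538 0.1464] [0.613  0.0565 0.1453] 24 [0.4919 0.0595 0.1436] ((0.49215415120124817, 0.06455709040164948), (0.12025830894708633, 0.007655649445950985), 88.1756820678711)
```

```bash
cat >> h.py <<'E'
YAW=np.deg2rad(-2.2)   # safe x axis yaw
def rot_down(yaw_y, tilt=0.):
    """tool z down, tool y at heading yaw_y; tilt about world-ish axis perpendicular to safe x (tool comes from far side)"""
    y=np.array([np.cos(yaw_y),np.sin(yaw_y),0]);z=np.array([0,0,-1.])
    M=R.from_matrix(np.c_[np.cross(y,z),y,z])
    if tilt:
        M=R.from_rotvec(tilt*np.array([-np.sin(YAW),np.cos(YAW),0]))*M
    return M.as_quat()
E
python3 - <<'E'
from h import *
from cell import r, optics
np.set_printoptions(precision=3,suppress=True)
for off in [0,np.pi]:
    for a in [0,-1.35]:
        print("thumb",off,a,r.inverse_kinematics([0.605,0.0628,0.19],rot_down(YAW+off+a)))
    for tilt in [0,0.3,0.5,-0.3]:
        print("open",off,tilt,r.inverse_kinematics([0.655,0.06,0.32],rot_down(YAW+off,tilt)), r.inverse_kinematics([0.488,0.067,0.165],rot_down(YAW+off,0)))
E
```

```text
thumb 0 0 [ 0.027  0.523  1.554 -0.     1.064  0.065]
thumb 0 -1.35 [ 0.027  0.523  1.554 -0.     1.064  1.415]
open 0 0 [ 0.021  0.501  1.261 -0.     1.379  0.059] [ 0.042  0.366  1.881 -0.     0.894  0.08 ]
open 0 0.3 [0.015 0.657 1.033 0.016 1.751 0.054] [ 0.042  0.366  1.881 -0.     0.894  0.08 ]
open 0 0.5 [0.012 0.769 0.882 0.026 1.99  0.055] [ 0.042  0.366  1.881 -0.     0.894  0.08 ]
open 0 -0.3 [ 0.028  0.369  1.485 -0.023  0.989  0.076] [ 0.042  0.366  1.881 -0.     0.894  0.08 ]
thumb 3.141592653589793 0 None
thumb 3.141592653589793 -1.35 [ 0.027  0.523  1.554 -0.     1.064 -1.726]
open 3.141592653589793 0 None None
open 3.141592653589793 0.3 None None
open 3.141592653589793 0.5 None None
open 3.141592653589793 -0.3 None None
```

```bash
python3 - <<'E'
from h import *
from cell import r, optics
np.set_printoptions(precision=4,suppress=True)
r.move_to([0.545,0.064,0.33],rot_down(YAW))
for i,p in enumerate([[0.545,0.064,0.33],[0.60,0.055,0.30]]):
    if i: r.move_linear(p,vel=0.15)
    r.sleep(0.2)
    pos,q=r.current_tool_pos(),r.current_ee_rot()
    im=optics.get_image("wrist"); im=dict(im,T=wristT(im,pos,q))
    np.savez(f"w{i}.npz",**im)
    cv2.imwrite(f"pics/wr{i}.png",im["pixels"][:,:,::-1])
    print(pos,R.from_quat(q).as_matrix()[:,2],r.current_contact_force())
print(r.current_t())
E
```

```text
[0.5449 0.0645 0.3299] [-0.0001  0.     -1.    ] [ 0.1476 -0.0506 -0.4272]
[0.5997 0.0552 0.3008] [ 0.001  0.    -1.   ] [ 0.4431 -0.5576 -0.1306]
3.2083
```

View pics/wr0.png

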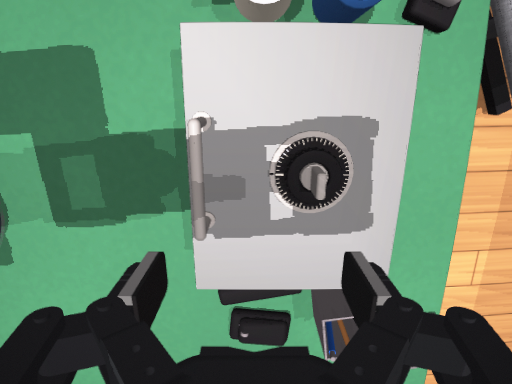

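View pics/wr1.png

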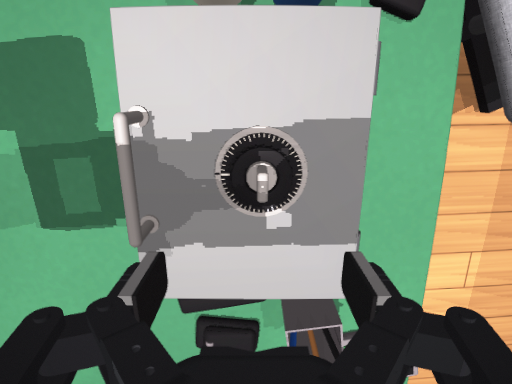

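Both wrist pictures show the dial and its blade: the ring centre is near (311,172) and then (261,172), and the blade runs down from there. The handle bar goes from (196,120) to (201,236), then from (122,118) to (136,242). Next I triangulate these and compare with depth.

```bash
python3 - <<'E'
from h import *
np.set_printoptions(precision=4,suppress=True)
for i,(u,v) in enumerate([(311,172),(261,172)]):
    im=dict(np.load(f"w{i}.npz")); C=cloud(im,im["T"]); z=C[...,2]
    near=np.hypot(C[...,0]-0.605,C[...,1]-0.063)<0.035
    q=C[near&(z>0.174)&(z<0.186)]; print("blade",len(q),np.median(q,0),cv2.minAreaRect(q[:,:2].astype(np.float32)),(q.min(0)+q.max(0))/2)
    q=C[near&(z>0.142)&(z<0.150)]; print("grip",len(q),cv2.minEnclosingCircle(q[:,:2].astype(np.float32)),np.median(q[:,2]))
    hh=(np.hypot(C[...,0]-0.49,C[...,1]-0.066)<0.08)&(z>0.15); q=C[hh]; print("handle",len(q),q.mean(0),np.percentile(q[:,2],[5,50,95]),cv2.minAreaRect(q[:,:2].astype(np.float32)))
    lid=C[(np.abs(z-.124)<.004)&(np.abs(C[...,0]-.59)<.2)&(np.abs(C[...,1]-.063)<.2)];print("lid",np.median(lid[:,2]),cv2.minAreaRect(lid[:,:2].astype(np.float32)))
    big=cv2.resize(im["pixels"][120:250,180:380,::-1],None,fx=4,fy=4,interpolation=cv2.INTER_CUBIC); cv2.imwrite(f"pics/crop{i}.png",big)
E
```

```text
blade 281 [0.6052 0.063  0.18  ] ((0.6060349345207214, 0.062216855585575104), (0.02544407919049263, 0.009393014945089817), 88.13492584228516) [0.6058 0.0622 0.1783]
grip 1889 ((0.6060855388641357, 0.06179806590080261), 0.03034866601228714) 0.14620825184249608
handle 21131 [0.5091 0.0752 0.3638] [0.1718 0.3828 0.3972] ((0.5028423070907593, 0.05929872393608093), (0.10681169480085373, 0.09506554156541824), 58.68705368041992)
lid 0.12443641246189924 ((0.5918078422546387, 0.06297560036182404), (0.2998828589916229, 0.24114659428596497), 87.85929107666016)
blade 325 [0.6068 0.0633 0.18  ] ((0.6070694923400879, 0.061924584209918976), (0.025798695161938667, 0.008404801599681377), 88.03421020507812) [0.607  0.0619 0.178 ]
grip 2430 ((0.6065176725387573, 0.0614798404276371), 0.030441228300333023) 0.14615051455239922
handle 14126 [0.5385 0.0658 0.3173] [0.1699 0.3447 0.3641] ((0.5265785455703735, 0.06579756736755371), (0.1198187917470932, 0.08576489239931107), 87.98188018798828)
lid 0.12432375138767335 ((0.591243326663971, 0.06235537678003311), (0.3005039095878601, 0.24085530638694763), 87.84748840332031)
```

View pics/crop0.png

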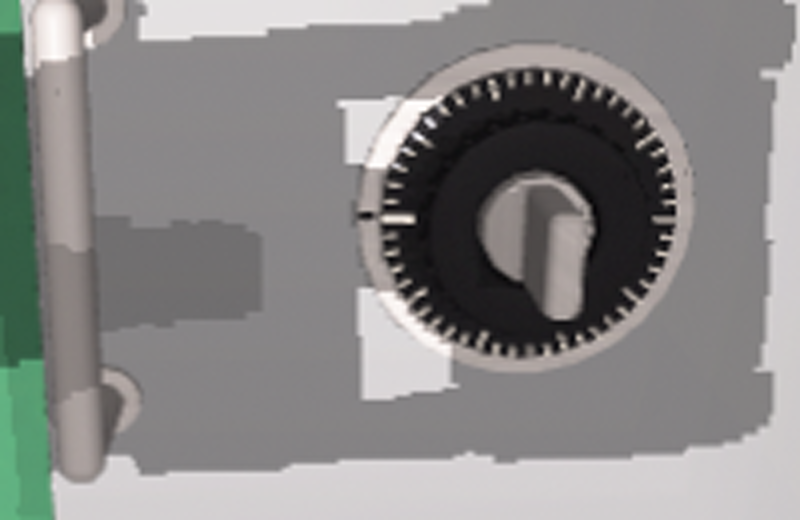

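View pics/crop1.png

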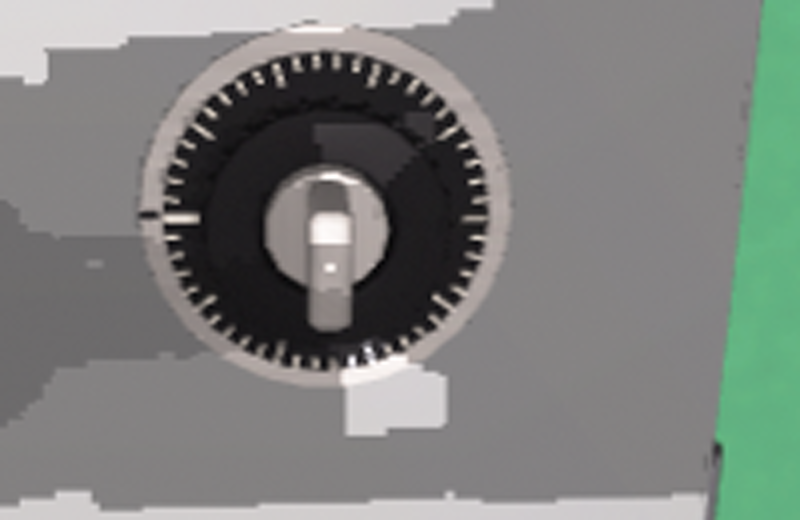

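```bash
python3 - <<'E'
from h import *
from cell import r, optics
np.set_printoptions(precision=4,suppress=True)
im=dict(np.load("w1.npz")); C=cloud(im,im["T"]);z=C[...,2]
d=np.hypot(C[...,0]-.606,C[...,1]-.062)
print("boss z hist",np.histogram(z[(d<.03)],bins=np.arange(.136,.19,.003)))
q0=rot_down(np.deg2rad(-2.1))
r.set_gripper(0.3)
r.move_linear([0.606,0.062,0.215],rot=q0,vel=0.15)
r.move_linear([0.606,0.062,0.185],vel=0.08)
r.sleep(0.2)
print(r.current_t(),r.current_tool_pos(),r.current_opening(),r.current_contact_force(),r.current_torque())
im=optics.get_image("wrist");cv2.imwrite("pics/pre.png",im["pixels"][:,:,::-1])
im=optics.get_image("scene");cv2.imwrite("pics/pre_s.png",cv2.resize(im["pixels"][120:270,180:340,::-1],None,fx=4,fy=4))
E
```

```text
boss z hist (array([  52,   80,  255, 2144,   16,    6,    8,   14,   17,   13,   11,
          8,   11,   18,  264,   35,    0]), array([0.136, 0.139, 0.142, 0.145, 0.148, 0.151, 0.154, 0.157, 0.16 ,
       0.163, 0.166, 0.169, 0.172, 0.175, 0.178, 0.181, 0.184, 0.187]))
5.25 [0.6062 0.062  0.1854] 0.3014206834729071 [-0.1512 -0.9112  1.0352] [ 0.0275 -0.0077 -0.012 ]
```

View pics/pre.png

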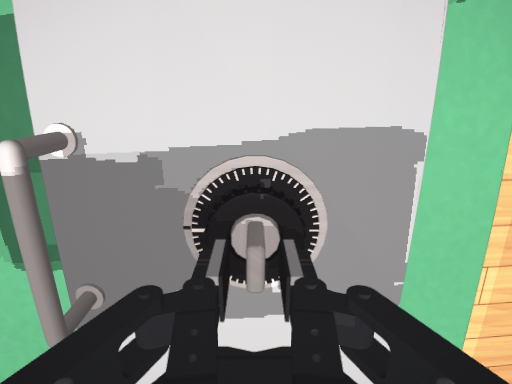

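View pics/pre_s.png

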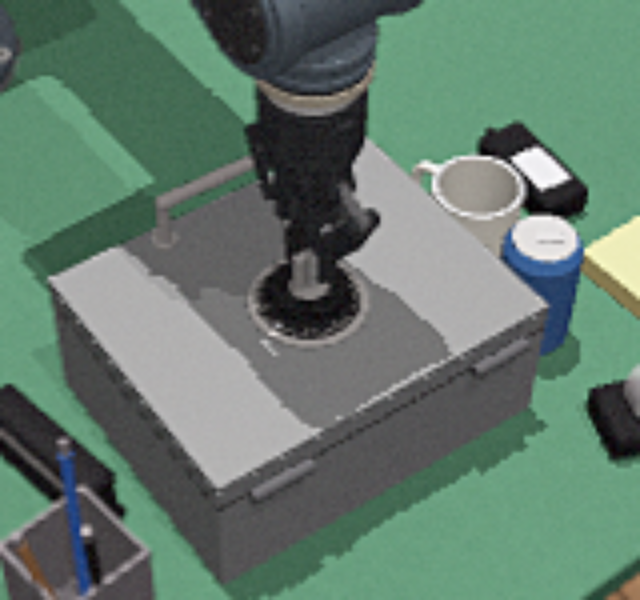

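The blade (column 255) sits centred between the pads (222 and 290), clear of the dial. I'll grip it and push in, watching the force.

```bash
cat >> h.py <<'E'
def F(r,n=4,dt=0.01):
    a=[]
    for _ in range(n):
        a.append(np.r_[r.current_contact_force(),r.current_torque()]); r.sleep(dt)
    return np.mean(a,0)
E
python3 - <<'E'
from h import *
from cell import r, optics
np.set_printoptions(precision=3,suppress=True)
b=F(r,8); print("base",b)
r.set_gripper(0.0,squeeze=50)
r.sleep(0.15)
print("grip",r.current_t(),r.current_opening(),r.current_tool_pos(),F(r,8)-b)
x,y,_=0.606,0.062,0
p0=r.current_tool_pos()
for d in [0.001,0.002,0.0025]:
    r.move_linear([x,y,0.185-d],vel=0.01); f=F(r)-b
    print(d,r.current_t(),(r.current_tool_pos()-p0)*1e3,f)
    if f[2]>9: break
np.save("base.npy",b)
E
```

```text
base [ 0.196  0.235  0.369 -0.005 -0.021 -0.003]
grip 5.8583 0.0901969197247646 [0.606 0.062 0.185] [ 3.837 -0.264  0.241  0.002 -0.672 -0.047]
0.001 6.2083 [-0.007 -0.01  -0.837] [ 4.188 -0.751  3.712 -0.036 -0.735 -0.062]
0.002 6.4917 [-0.058  0.012 -2.052] [ 4.906 -0.54   4.073 -0.042 -0.876 -0.041]
0.0025 6.775 [-0.058 -0.007 -2.567] [ 5.058 -0.11   3.872 -0.024 -0.942 -0.061]
```

```bash
python3 - <<'E'
from h import *
from cell import r, optics
np.set_printoptions(precision=3,suppress=True)
b=np.load("base.npy")
x,y=0.6064,0.062
d=0.0028; hist=[]
while d<0.0140:
    r.move_linear([x,y,0.185-d],vel=0.01); f=F(r,4,0.008)-b
    z=r.current_tool_pos()[2]
    print(round(d*1e3,2),round(r.current_t(),2),round(185-z*1e3,2),f)
    exp=4+0.333*(d*1e3)
    if f[2]>exp+1.8: break
    d+=0.0003
E
```

```text
2.8 7.06 2.82 [ 3.971 -0.834  3.787 -0.005 -0.698 -0.035]
3.1 7.34 3.1 [ 4.167 -0.491  3.855 -0.036 -0.69  -0.042]
3.4 7.62 3.4 [ 3.524 -0.38   4.302 -0.041 -0.699 -0.023]
3.7 7.91 3.7 [ 3.547 -0.258  4.087 -0.053 -0.689 -0.045]
4.0 8.19 4.01 [ 3.813 -0.29   4.684 -0.063 -0.663 -0.085]
4.3 8.47 4.31 [ 3.499 -0.002  4.884 -0.06  -0.689 -0.054]
4.6 8.76 4.59 [ 3.753 -0.563  4.275 -0.06  -0.679 -0.036]
4.9 9.04 4.92 [ 4.06  -0.69   4.314 -0.068 -0.656 -0.039]
5.2 9.32 5.18 [ 3.652 -0.694  4.414 -0.05  -0.673 -0.029]
5.5 9.61 5.47 [ 3.366 -0.516  5.275 -0.029 -0.662 -0.067]
5.8 9.89 5.74 [ 3.968 -0.503  4.898 -0.071 -0.648 -0.041]
6.1 10.18 6.05 [ 3.53  -0.176  4.643 -0.056 -0.653 -0.048]
6.4 10.46 6.31 [ 3.586 -0.238  4.95  -0.064 -0.657 -0.051]
6.7 10.74 6.63 [ 3.709 -0.836  5.402 -0.069 -0.631 -0.084]
7.0 11.03 6.9 [ 3.651 -0.386  5.063 -0.067 -0.63  -0.046]
7.3 11.31 7.21 [ 3.042 -0.67   5.622 -0.057 -0.609 -0.038]
7.6 11.59 7.5 [ 3.09  -0.603  5.445 -0.049 -0.622 -0.049]
7.9 11.88 7.77 [ 2.728 -0.395  5.174 -0.044 -0.6   -0.043]
8.2 12.16 8.09 [ 3.668 -0.345  5.767 -0.054 -0.592 -0.048]
8.5 12.44 8.37 [ 3.542 -1.112  5.579 -0.036 -0.586 -0.066]
8.8 12.72 8.65 [ 3.076 -0.573  5.81  -0.072 -0.59  -0.076]
9.1 13.01 8.85 [ 2.092 -0.905  6.995 -0.078 -0.511 -0.041]
9.4 13.29 8.94 [ 1.943 -1.212  8.067 -0.083 -0.369 -0.049]
9.7 13.57 9.03 [ 1.069 -0.86  10.237 -0.087 -0.244 -0.055]
```

Sharp rise from about 8.8 mm: the push goes from 5.8 N to 10.2 N while the tool hardly moves, so this is the bottom. I ease off slightly, keep it pushed in and turn clockwise, monitoring torque.

```bash
python3 - <<'E'
from h import *
from cell import r, optics
np.set_printoptions(precision=3,suppress=True)
b=np.load("base.npy")
x,y,z=0.6064,0.062,0.185-0.0093
r.move_linear([x,y,z],vel=0.01); print(F(r)-b)
a0=np.deg2rad(-2.1); a=0
for a in [0.03,0.06,0.1,0.15,0.2,0.3,0.4,0.5]:
    q=r.inverse_kinematics([x,y,z],rot_down(a0-a)); r.set_joints(q)
    f=F(r,4,0.008)-b
    M=R.from_quat(r.current_ee_rot()).as_matrix()
    print(a,round(r.current_t(),2),"act",round(a0-np.arctan2(M[1,1],M[0,1]),3),r.current_tool_pos()*1e3,f)
    if abs(f[5])>0.22 or f[2]>11.5 or f[2]<2 or np.hypot(f[0],f[1])>12: break
E
```

```text
[ 2.293 -0.782  7.445 -0.062 -0.446 -0.067]
0.03 14.14 act 0.03 [606.397  62.015 176.032] [ 1.928 -0.632  7.786 -0.062 -0.454 -0.045]
0.06 14.43 act 0.06 [606.401  62.028 176.031] [ 2.196 -0.676  7.585 -0.063 -0.426 -0.029]
0.1 14.71 act 0.1 [606.395  61.998 176.035] [ 2.203 -0.984  7.709 -0.036 -0.44  -0.036]
0.15 14.99 act 0.15 [606.395  62.02  176.038] [ 2.299 -0.803  7.659 -0.04  -0.447 -0.066]
0.2 15.28 act 0.2 [606.398  62.023 176.04 ] [ 1.998 -0.744  7.604 -0.024 -0.423 -0.044]
0.3 15.56 act 0.3 [606.406  62.058 176.036] [ 2.057 -0.394  7.218 -0.022 -0.447 -0.074]
0.4 15.84 act 0.4 [606.397  62.054 176.037] [ 2.117 -0.046  7.573  0.006 -0.392 -0.082]
0.5 16.12 act 0.5 [606.403  62.062 176.047] [ 2.3   -0.373  7.633 -0.007 -0.46  -0.048]
```

```bash
python3 - <<'E'
from h import *
from cell import r, optics
im=optics.get_image("wrist");cv2.imwrite("pics/turn1.png",im["pixels"][:,:,::-1])
im=optics.get_image("scene");cv2.imwrite("pics/turn1_s.png",cv2.resize(im["pixels"][150:240,210:310,::-1],None,fx=6,fy=6,interpolation=cv2.INTER_CUBIC))
E
```

```text
(no output)
```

View pics/turn1.png

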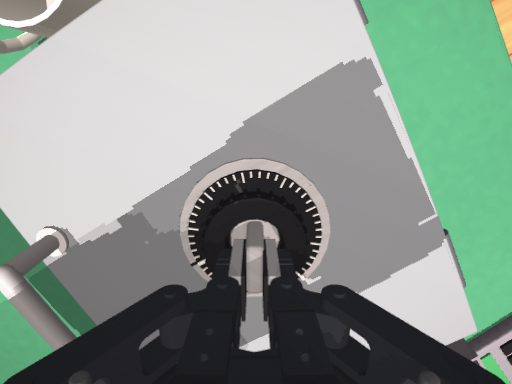

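View pics/turn1_s.png

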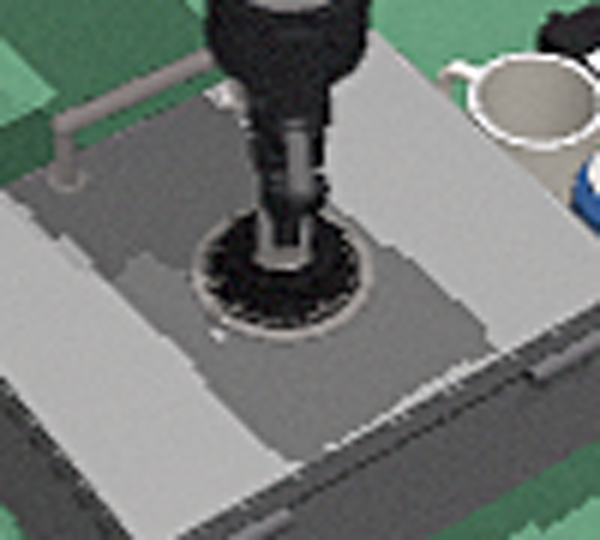

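The blade (255,255) has turned with the pads, and the zero mark near (197,262) still lines up with the index. The fingertips clear the dial, so I carry on to the stop.

```bash
python3 - <<'E'
from h import *
from cell import r, optics
np.set_printoptions(precision=3,suppress=True)
b=np.load("base.npy")
x,y,z=0.6064,0.062,0.185-0.0093
a0=np.deg2rad(-2.1)
for a in [0.6,0.7,0.8,0.9,1.0,1.08,1.14,1.2,1.24,1.27,1.3,1.32,1.34,1.36,1.38,1.4,1.42]:
    q=r.inverse_kinematics([x,y,z],rot_down(a0-a)); r.set_joints(q)
    f=F(r,4,0.008)-b
    M=R.from_quat(r.current_ee_rot()).as_matrix()
    act=a0-np.arctan2(M[1,1],M[0,1])
    print(a,round(r.current_t(),2),"act",round(act,3),r.current_tool_pos()*1e3,f)
    if abs(f[5])>0.2 or f[2]>11.5 or f[2]<2 or np.hypot(f[0],f[1])>12: break
E
```

```text
0.6 16.51 act 0.6 [606.421  62.077 176.051] [ 2.508 -0.379  7.507  0.026 -0.447 -0.038]
0.7 16.79 act 0.7 [606.391  62.105 176.017] [ 2.311  0.111  7.672  0.028 -0.438 -0.058]
0.8 17.07 act 0.8 [606.41   62.094 176.036] [ 2.32  -0.19   7.524  0.05  -0.463 -0.066]
0.9 17.36 act 0.9 [606.422  62.102 176.054] [ 2.106 -0.495  7.471  0.047 -0.487 -0.065]
1.0 17.64 act 1.0 [606.433  62.109 176.069] [ 1.967  0.166  7.419  0.075 -0.489 -0.05 ]
1.08 17.93 act 1.08 [606.441  62.106 176.031] [ 2.467 -0.189  7.949  0.071 -0.464 -0.043]
1.14 18.21 act 1.14 [606.437  62.141 176.062] [ 2.391  0.004  7.538  0.095 -0.469 -0.044]
1.2 18.49 act 1.2 [606.456  62.145 176.058] [ 2.807  0.182  7.039  0.095 -0.496 -0.058]
1.24 18.77 act 1.24 [606.45   62.118 176.055] [ 2.042  0.362  7.118  0.131 -0.508 -0.037]
1.27 19.06 act 1.27 [606.438  62.126 176.048] [ 2.369 -0.092  7.235  0.107 -0.494 -0.025]
1.3 19.34 act 1.3 [606.453  62.122 176.076] [ 2.726 -0.087  7.627  0.128 -0.51  -0.008]
1.32 19.62 act 1.32 [606.444  62.123 176.057] [ 2.379  0.478  7.494  0.088 -0.507 -0.023]
1.34 19.91 act 1.34 [606.463  62.142 176.065] [ 2.025 -0.265  7.232  0.091 -0.49  -0.001]
1.36 20.19 act 1.36 [606.466  62.111 176.081] [ 1.873  0.308  7.178  0.106 -0.506 -0.004]
1.38 20.48 act 1.38 [606.472  62.127 176.095] [ 2.406  0.597  7.578  0.115 -0.5    0.072]
1.4 20.76 act 1.4 [606.408  62.143 176.042] [ 2.025  0.041  7.336  0.098 -0.549  0.132]
1.42 21.04 act 1.419 [606.385  62.139 176.048] [ 1.058  0.474  7.216  0.108 -0.556  0.248]
```

The stop is felt: torque rises from 1.36 rad to about 0.3 N·m, under the 0.5 limit. I back off slightly, let the turn rise under control and release.

```bash
python3 - <<'E'
from h import *
from cell import r, optics
np.set_printoptions(precision=3,suppress=True)
b=np.load("base.npy")
x,y,z=0.6064,0.062,0.185-0.0093
a0=np.deg2rad(-2.1)
q=r.inverse_kinematics([x,y,z],rot_down(a0-1.365)); r.set_joints(q); print(F(r)-b)
for zz in [0.179,0.182,0.185,0.1855]:
    r.move_linear([x,y,zz],vel=0.02); print(zz,r.current_tool_pos()*1e3,F(r)-b)
r.set_gripper(0.35)
r.move_linear([x,y,0.225],vel=0.1)
r.move_linear([x-0.02,y,0.30],rot=rot_down(YAW),vel=0.15)
r.sleep(0.15)
pos,q=r.current_tool_pos(),r.current_ee_rot()
im=optics.get_image("wrist"); im=dict(im,T=wristT(im,pos,q)); np.savez("w2.npz",**im)
C=cloud(im,im["T"]);z=C[...,2]
near=np.hypot(C[...,0]-.606,C[...,1]-.062)<.03
qq=C[near&(z>0.160)&(z<.2)];print(np.percentile(qq[:,2],[50,90]),cv2.minAreaRect(qq[qq[:,2]>.17][:,:2].astype(np.float32)))
cv2.imwrite("pics/after.png",im["pixels"][:,:,::-1])
cv2.imwrite("pics/after_c.png",cv2.resize(im["pixels"][110:240,200:380,::-1],None,fx=4,fy=4,interpolation=cv2.INTER_CUBIC))
print(r.current_t())
E
```

```text
[ 2.452 -0.026  6.911  0.104 -0.511  0.091]
0.179 [606.422  62.091 179.226] [ 2.927 -0.094  5.414  0.134 -0.628  0.08 ]
0.182 [606.381  62.111 182.132] [ 3.813  0.632  4.549  0.209 -0.703  0.079]
0.185 [606.399  62.076 184.988] [ 3.708  0.87   3.918  0.333 -0.768  0.043]
0.1855 [606.352  62.077 185.101] [ 5.007  1.802 -0.445  0.354 -1.028  0.057]
[0.179 0.181] ((0.6065204739570618, 0.06184118613600731), (0.02606840245425701, 0.009999185800552368), 8.509608268737793)
25.225
```

View pics/after_c.png

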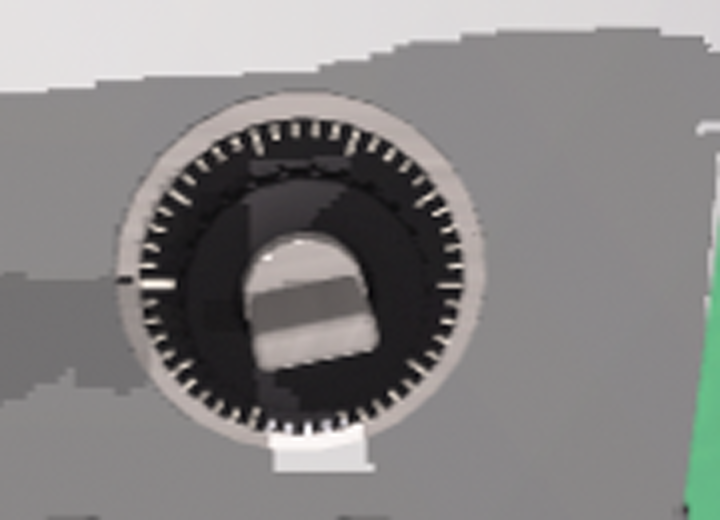

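View pics/after.png

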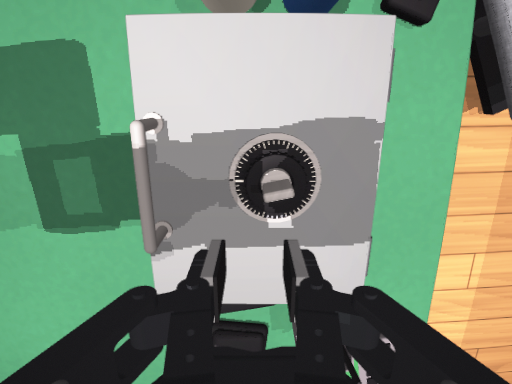

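The thumb-turn is back out (top at 0.180 m) and turned about 79°, with the zero mark still on the index at crop (120–175, 282). Next is the handle.

```bash
python3 - <<'E'
from h import *
from cell import r, optics
np.set_printoptions(precision=3,suppress=True)
im=dict(np.load("w2.npz")); C=cloud(im,im["T"]);z=C[...,2]
q=C[(np.hypot(C[...,0]-0.49,C[...,1]-0.066)<0.07)&(z>0.155)&(z<.18)]; print("handle",np.percentile(q[:,2],95),cv2.minAreaRect(q[:,:2].astype(np.float32)))
yaw=np.deg2rad(-2.1); sx=np.array([np.cos(yaw),np.sin(yaw),0])
H=np.array([0.7113,0.0581,0.100])
def pose(th,tilt):
    h=H+sx*(-.222*np.cos(th)+.066*np.sin(th))+np.array([0,0,.066*np.cos(th)+.222*np.sin(th)])
    q=rot_down(yaw,tilt); tz=R.from_quat(q).as_matrix()[:,2]
    return h-0.003*tz,q
for th in np.linspace(0,1.08,8):
    p,q=pose(th,th*.5); s=r.inverse_kinematics(p,q); print(th,p,s)
p,q=pose(0,0)
r.move_linear(p+[0,0,.06],rot=q,vel=0.15)
r.move_linear(p,vel=0.1); r.sleep(.1)
b=F(r,6);np.save("base2.npy",b)
r.set_gripper(0,squeeze=45);r.sleep(.1)
print(r.current_t(),r.current_opening(),F(r)-b,r.current_tool_pos(),p)
im=optics.get_image("wrist");cv2.imwrite("pics/hgrip.png",im["pixels"][:,:,::-1])
E
```

```text
handle 0.17227953269459248 ((0.48998233675956726, 0.06626614183187485), (0.12127998471260071, 0.012265047058463097), 88.02865600585938)
0.0 [0.489 0.066 0.169] [ 0.04   0.362  1.875 -0.     0.905  0.077]
0.1542857142857143 [0.502 0.066 0.202] [0.036 0.368 1.768 0.006 1.082 0.069]
0.3085714285714286 [0.52  0.065 0.233] [0.031 0.396 1.646 0.011 1.253 0.063]
0.4628571428571429 [0.543 0.064 0.261] [0.026 0.444 1.51  0.015 1.419 0.059]
0.6171428571428572 [0.569 0.063 0.285] [0.022 0.51  1.359 0.018 1.581 0.056]
0.7714285714285716 [0.599 0.062 0.305] [0.018 0.593 1.192 0.021 1.742 0.054]
0.9257142857142858 [0.632 0.061 0.32 ] [0.014 0.695 1.003 0.025 1.906 0.053]
1.08 [0.666 0.06  0.329] [0.011 0.817 0.784 0.029 2.079 0.054]
27.4833 0.12162626034832791 [-0.749 -0.003  5.469  0.016  0.158 -0.023] [0.49  0.066 0.169] [0.489 0.066 0.169]
```

View pics/hgrip.png

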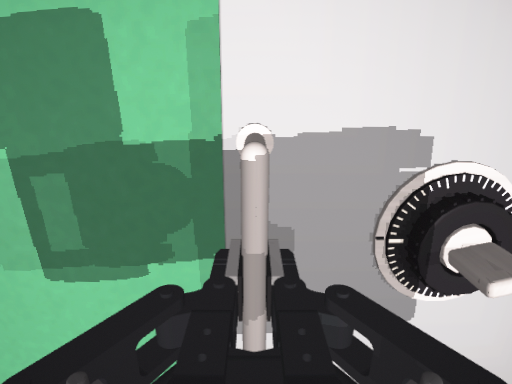

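The bar (column 255) is held centrally between the pads. Now I raise the lid along its arc.

```bash
cat >> h.py <<'E'
yawH=np.deg2rad(-2.1); sx=np.array([np.cos(yawH),np.sin(yawH),0])
HG=np.array([0.7113,0.0581,0.100])
def pose(th,tilt):
    h=HG+sx*(-.222*np.cos(th)+.066*np.sin(th))+np.array([0,0,.066*np.cos(th)+.222*np.sin(th)])
    q=rot_down(yawH,tilt); tz=R.from_quat(q).as_matrix()[:,2]
    return h-0.003*tz,q
E
python3 - <<'E'
from h import *
from cell import r, optics
np.set_printoptions(precision=3,suppress=True)
b=np.load("base2.npy")
for i,th in enumerate(np.r_[0.015,0.03,np.arange(0.06,1.081,0.06)]):
    p,q=pose(th,th*.5)
    r.move_linear(p,rot=q,vel=0.08)
    f=F(r,2,.008)-b
    print(round(th,3),round(r.current_t(),2),(r.current_tool_pos()-p)*1e3,f)
    if np.linalg.norm(f[:3])>35: break
im=optics.get_image("scene");cv2.imwrite("pics/lift.png",im["pixels"][:,:,::-1])
E
```

```text
0.015 27.83 [0.067 0.013 0.027] [ 1.015  0.737  0.016  0.07  -0.051 -0.007]
0.03 28.1 [ 0.044 -0.015  0.047] [ 1.177 -0.341 -0.348  0.074 -0.033  0.003]
0.06 28.37 [-0.017  0.002 -0.028] [ 0.531  0.154 -0.273  0.059 -0.046  0.007]
0.12 28.71 [-0.227  0.004 -0.34 ] [ 1.231  0.339 -1.144  0.034  0.131  0.001]
0.18 29.05 [-0.337 -0.019 -0.299] [-1.909  0.613  1.888  0.005  0.4    0.037]
0.24 29.39 [-0.498 -0.017 -0.333] [-4.091 -0.857  1.316 -0.02   0.803 -0.039]
0.3 29.73 [-0.471 -0.057 -0.023] [-5.885 -0.609  3.488 -0.086  1.13   0.027]
0.36 30.07 [-0.578 -0.051 -0.002] [-6.82  -0.529  3.493 -0.065  1.43   0.026]
0.42 30.42 [-0.598 -0.066  0.282] [-7.597 -0.994  6.64  -0.145  1.644  0.012]
0.48 30.76 [-0.568 -0.097  0.542] [-9.021 -1.748  9.032 -0.166  1.76   0.059]
0.54 31.1 [-0.63  -0.132  0.632] [-9.239 -2.197  9.323 -0.176  2.027  0.066]
0.6 31.44 [-0.523 -0.154  0.957] [-9.296 -1.544 10.911 -0.207  2.086  0.062]
0.66 31.78 [-0.363 -0.181  1.321] [-8.929 -2.039 12.311 -0.238  2.063  0.109]
0.72 32.12 [-0.371 -0.233  1.47 ] [-8.144 -2.175 12.805 -0.294  2.248  0.118]
0.78 32.47 [-0.227 -0.241  1.734] [-7.996 -2.029 14.474 -0.241  2.17   0.134]
0.84 32.81 [-0.093 -0.269  1.992] [-7.281 -2.807 15.201 -0.269  2.067  0.188]
0.9 33.15 [-0.048 -0.331  2.243] [-6.084 -2.724 15.779 -0.32   2.007  0.209]
0.96 33.49 [ 0.001 -0.356  2.359] [-4.24  -2.733 16.298 -0.317  2.127  0.229]
1.02 33.83 [ 0.092 -0.384  2.624] [-4.275 -2.763 17.465 -0.308  1.993  0.203]
1.08 34.17 [ 0.126 -0.429  2.836] [-2.781 -3.385 18.016 -0.367  1.936  0.296]
```

View pics/lift.png

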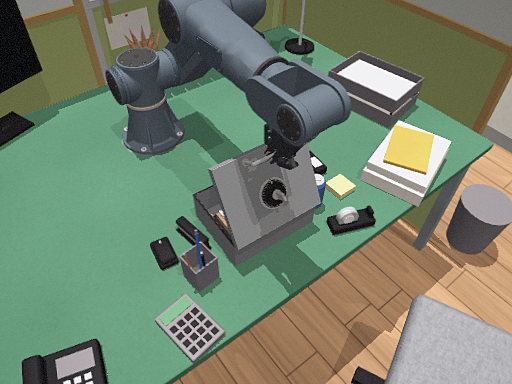

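The lid stands open, with the gripper still on the bar near (283,155). I'll relieve the strain, release, and withdraw along the tool axis.

```bash
python3 - <<'E'
from h import *
from cell import r, optics
np.set_printoptions(precision=3,suppress=True)
b=np.load("base2.npy")
p,q=pose(1.08,.54); tz=R.from_quat(q).as_matrix()[:,2]
p=p+[0.0003,-0.0004,0.0026]
r.move_linear(p,vel=0.02); print(F(r)-b)
r.set_gripper(0.3); r.sleep(.1); print(F(r)-b,r.current_opening())
r.move_linear(p-0.03*tz,vel=0.08); print(F(r)-b)
r.move_linear(p-0.12*tz,vel=0.15)
p2=r.current_tool_pos(); r.move_linear(p2+[-0.1,0.12,0.08],vel=0.2)
r.sleep(.2)
for n in ["scene","top"]:
    im=optics.get_image(n);np.savez(n+"1.npz",**im);cv2.imwrite(f"pics/{n}1.png",im["pixels"][:,:,::-1])
    C=cloud(im)
    # lid front edge / plane fit in region above original chest
    L=(C-HG); u=L@sx; v=L@np.array([-sx[1],sx[0],0]); w=L[...,2]
    m=(u>-.16)&(u<0.06)&(np.abs(v)<.145)&(w>.06)&(w<.27)&(im["depth"]>0)
    P=np.c_[u[m],w[m]]; 
    l=cv2.fitLine(P.astype(np.float32),cv2.DIST_HUBER,0,.005,.005).ravel(); print(n,m.sum(),"lid angle",np.rad2deg(np.arctan2(abs(l[1]),abs(l[0]))),w[m].max())
print(r.current_t(),F(r)-b)
E
```

```text
[-1.964 -0.924  5.593 -0.115  0.725  0.135]
[ 0.038  0.278 -0.472  0.008 -0.256  0.024] 0.29899021936390513
[ 0.651  0.124  0.045  0.005 -0.248  0.045]Traceback (most recent call last):
  File "<stdin>", line 10, in <module>
cell.PlanningError: the arm cannot follow that straight line within its joint ranges
```

```bash
python3 - <<'E'
from h import *
from cell import r, optics
np.set_printoptions(precision=3,suppress=True)
b=np.load("base2.npy")
p=r.current_tool_pos(); q=r.current_ee_rot(); tz=R.from_quat(q).as_matrix()[:,2]
print(p,r.current_q())
for k in (0.05,0.04,0.03,0.02):
    try: r.move_linear(p-k*tz,vel=0.1); print("back",k); break
    except r.PlanningError: pass
p=r.current_tool_pos()
for rt,dz in [(0,0.08),(0,.05),(.25,.05),(0,.03)]:
    try: r.move_linear(p+[0,0,dz],rot=rot_down(yawH,rt),vel=0.1); print("up",rt,dz); break
    except r.PlanningError: pass
print(r.current_tool_pos(),r.current_q(),F(r)-b,r.current_t())
E
```

```text
[0.682 0.059 0.357] [0.009 0.856 0.652 0.03  2.174 0.056]
back 0.05
up 0 0.08
[0.708 0.058 0.478] [0.016 0.595 0.749 0.    1.8   0.053] [ 0.366  0.373 -0.618  0.024 -0.027 -0.009] 37.15
```

```bash
python3 - <<'E'
from h import *
from cell import r, optics
np.set_printoptions(precision=3,suppress=True)
b=np.load("base2.npy")
r.move_to([0.45,0.35,0.5],rot_down(yawH+0.6))
r.sleep(.2)
for n in ["scene","top"]:
    im=optics.get_image(n);np.savez(n+"1.npz",**im);cv2.imwrite(f"pics/{n}1.png",im["pixels"][:,:,::-1])
    C=cloud(im)
    L=(C-HG); u=L@sx; v=L@np.array([-sx[1],sx[0],0]); w=L[...,2]
    m=(u>-.16)&(u<0.06)&(np.abs(v)<.145)&(w>.05)&(w<.30)&(im["depth"]>0)
    P=np.c_[u[m],w[m]]
    l=cv2.fitLine(P.astype(np.float32),cv2.DIST_HUBER,0,.005,.005).ravel(); print(n,m.sum(),"lid angle",np.rad2deg(np.arctan2(abs(l[1]),abs(l[0]))),w[m].max())
print(r.current_t(),r.current_tool_pos(),F(r)-b)
E
```

```text
scene 6562 lid angle 61.63102 0.23663026452615785
top 3245 lid angle 60.01577 0.23734232244540396
38.9 [0.45 0.35 0.5 ] [-0.595 -0.124  0.318  0.018 -0.015  0.037]
```

View pics/scene1.png

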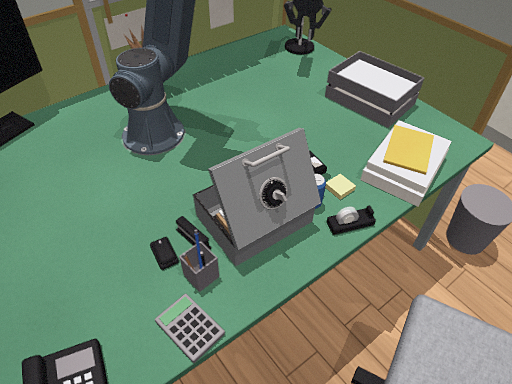

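View pics/top1.png

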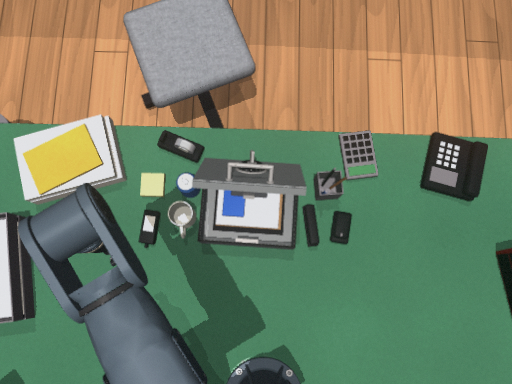

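The lid stands open by itself at about 60°, with its lower edge line at (195–305, 187) in the top picture. The mug (181,213), can (188,184), stapler (311,225), pen cup (328,185), mouse and notes are where they were, and the arm touches nothing.

```bash
python3 -c "
from cell import r
print(r.hand_in(), r.current_t())"
```

```text
the job is handed in; nothing more can be done
the job is handed in; nothing more can be done
```

The safe is unlocked and its lid stands open by itself at about 60–62° (measured in the two fixed cameras). I handed the job in shortly after 38.9 s; the hand-in gives no verdict.

- **Thumb-turn push:** I gripped the blade and pushed in steps. The bottom came at about 8.8 mm, felt as a jump from 5.8 N to 10.2 N, roughly 4 N beyond the spring. I eased off slightly before turning.
- **Turn and release:** I turned it clockwise to its stop, with torque rising to about 0.3 N·m against the 0.5 limit. Then I let it rise under control. Its top was back at 0.180 m and the blade had turned about 79°.
- **Dial:** the zero mark was still on the index line when I checked by eye after the release. I did not re-measure it after opening the lid.
- **Lid:** I lifted it by the handle along its arc. The force on the tool was at most about 18 N, probably because my hinge position was a little off. I relieved that before letting go.
- **Last checks:** by eye in the last pictures the other things on the desk are where they were. The gripper was clear, with contact force near zero.

One withdrawal move was refused as out of reach and nothing moved, so I backed out by a shorter path.

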